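# Lock the lid arm at its length mark over the griddle

## Robot

A 6-joint arm with a two-finger parallel gripper is mounted at the origin on the work surface. World frame = base frame: x ahead of the robot, y to its left, z up, the work surface at z = 0. Lengths are in mm, angles in rad, forces in N, time in s.
With the tool pointing down it reaches from about 275 to 1000 mm from the base axis. Payload 8.4 kg.
Tool frame: the origin (TCP) lies at the very end of the fingers, on their centre line; the grasp point (between the pads) lies 19 mm behind it; z points along the fingers, y is the direction in which the jaws open and shut (so a half turn about z gives the same grasp; the last joint's range is limited). The gripper opens to 85 mm and grips with 20 to 120 N. Pads are 22 mm wide; open, the fingers measure 114 mm over their backs; the gripper's body (76 mm by 85 mm) begins 54 mm behind the grasp point. The pads swing forward as they close: fully open they stand 13 mm farther back than shut.
Start: joints at [1.258, 0.353, 1.633, -0, 1.155, -0.002], TCP at [191.136, 595.058, 203.481] pointing down, gripper open.
Joint ranges: [-2.63, 2.63], [-0.92, 2.1], [0.06, 2.66], [-1.3, 4.44], [0, 2.69], [-3.02, 3.02]. Speed limits (rad/s): [2.22, 2.22, 2.79, 3.14, 3.14, 3.14].

## Interface

Orientations are given as [roll, pitch, yaw] about the fixed x, y, z axes, in that order (R = Rz(yaw) Ry(pitch) Rx(roll)).
In Python, from rig import r gives the robot as it stands.
- The arm moves only by the tool move_arm, never from a script. Its argument "increments" is a list of rows, each an object of numbers: "tx", "ty", "tz": the shift along the tool's x, y, z in cm; "rx", "ry", "rz": the turn, a rotation vector about the tool's x, y, z in degrees; "gripper": the gripper's target within -1 to 1 (fully open at 1, half-way at 0, shut at -1). A call has 1 to 12 rows; each row shifts and turns the commanded pose from where the row before left it, along the tool's axes as they then stand; what a row does not reach is not made up. A row lasts 1/10 s, in which the tool goes at most 50 mm and 8.59 degrees, less where a joint would pass 70% of its speed; a pose out of reach is approached as far as the arm can. A call is refused whole if a number of a shift passes 5 or a number of a turn 8.59, either way. A call with a gripper value outside its range is refused whole. The fingers move at their own pace and stop on an object; "squeeze" is the grip in N (left out, the last holds). Time passes only in rows, so rows that do not move let the fingers close. It gives the time, the measured TCP pose, the force and the opening at its end, in the units of the state.
- r.sense(): the state, without advancing time (a new reading comes with each control period).
- r.grab_frame(name): name is "side" or "top" or "wrist"; returns (picture, depth): 400x640x3 uint8, red, green, blue; 400x640 float32, mm along the optical axis (not along the pixel's ray), 0 where there is no reading.
- r.camera_model(name): a dict with "fx", "fy", "cx", "cy" (pixels), "R" (3x3) and "t" (3): a world point X has camera coordinates R X + t; the wrist camera has in their place "hand_eye" (4x4, takes a point from camera to tool coordinates, whose origin is the TCP and whose axes are the flange's). Camera axes: x right, y down, z forward; pixel columns grow to the right and rows downward; lengths in mm; the calibration is good to about 2 mm. A picture is of the moment at which its call begins: read the wrist's pose just before it. camera_model takes no time and is no camera call.
- r.sign_off(): hands the job in, once; it reports no verdict.
Trained networks look in the newest picture that a camera, given by its name, has taken for a name from the list of things; names that differ only in an ending like _2 or _b are one class to them, and where a whole thing is asked for, a point or a joint stands for the part that bears it (a point fixed in the world has none). Each returns a list of dicts, best first, with "confidence" (0 to 1); they miss things now and then, are a little off and sometimes report something else, mostly with a low value. They report only what shows in the picture. A call takes as long as a camera call.
- r.cut_out(query, camera): "mask" (400x640 bool, what is visible of it) and "bbox" ([left, top, right, bottom] in pixels, round what is visible of it).
- r.place_of(query, camera): "location" ([row, column] in pixels: a listed point, or the origin of a listed thing).
The state is a dict: "clock": time; "qpos": joint angles; "qvel": joint speeds; "joint_efforts": joint torques, N m; "eef_pos": TCP position; "tcp_rot": TCP orientation; "contact_force": force on the tool from outside, world axes, zero at the start; "wrist_torque": the same for the moment, N m; "opening": opening from 0.0 (shut) to 1.0 (fully open).
Only numpy, scipy, OpenCV 4.12 (cv2) and the standard library are available. Lean on these libraries where they do the work, as an engineer would, in place of code of your own. Each camera call takes 0.05 s, during which the arm holds its last target. There are 200 camera calls.

## Task

Slide the leg of the wall-mounted lid arm in until its engraved ring meets the mouth of the collar, with the lid centred over the griddle. Then, with a finger staying on the leg so that the cam cannot drag it off the mark, squeeze the cam lever fully closed against the leg, and finish still gripping lever and leg together with the lid over the griddle: do not let go. Leave the mug, scoop, spoon and jar alone.

Things in the scene. Friction and masses are not known exactly. Their poses are not given: they have to be found in the camera images.
- swivel (a point): Fixed point on the vertical swivel axis of the lid arm, at the wall bracket, level with the middle of the arm (190 mm above the shelf). The bracket is screwed to the tiled end wall on the left; from here the arm points to the right (towards -y). It is a horizontal 30 mm square tube ending in a black collar, out of which the 20 mm square steel leg slides, with the lid hanging from its far end.
- swing (a joint): Swing of the whole arm about the swivel, rad. At 0 the arm points along -y; positive turns it counter-clockwise seen from above, so the outward direction of the arm is (sin, -cos) of this value. Turns freely from -0.6 to 0.6 with light friction (about 1 N at 200 mm from the axis) and stays where it is left; it gives way sideways when pushed.
- mouth (a point): Centre of the mouth of the black collar (about 40 x 36 x 40 mm) on the end of the tube, 170 mm from the swivel axis, at mid height of the leg. The leg comes out here. Turns with the swing.
- leg (a joint): Slide of the leg in the tube, m: 0 when the ring meets the mouth (the length mark), positive when farther out. Range -0.04 to 0.09, starts 28 to 75 mm too far out. With the lever open it slides with about 2 N of friction and stays where it is left; a closed lever clamps it. Over the last 0.5 rad of closing the cam rubs on the leg and drags it inwards by several mm unless it is held.
- leg_ring (a point): Edge nearest the wall of the dark engraved ring (3 mm wide, all round the 20 mm square leg); it coincides with the mouth when the leg is at its mark. Moves with the leg.
- leg_grip (a point): Point on the centre line of the leg, 115 mm outwards of the ring edge and 115 mm short of the lid's centre, where the bare 20 x 20 mm bar can be gripped across from above. Moves with the leg.
- lid_centre (a point): Centre of the lower rim of the steel lid: 210 mm across, domed, its black knob held from above in the two jaws of the clamp head (36 x 40 x 26 mm) on the end of the leg. 400 mm from the swivel axis when the leg is at its mark; rim 100 mm, dome top 132 mm, clamp head top 204 mm above the shelf. Lid, head and leg together 0.5 to 0.75 kg.
- cam (a joint): Angle of the cam lever, rad: 0 fully closed (along the leg, at its stop); starts 0.58 to 0.75 open. Its vertical pin is 24.5 mm to the side of the leg's centre line (away from the robot, +x at swing 0), 10 mm back from the mouth. 5 N at the tip moves it, up to 15 N over the last 0.5 rad; it stays put. The free arm swings away under less, so it closes only if the leg is backed from its other side.
- lever_tip (a point): Middle of the free end of the aluminium cam lever: a straight paddle 7 mm thick, 18 mm high, reaching 46 mm from its pin, level with the leg. Closed, its outer face is 21.5 mm from the leg's centre line, so lever and leg measure 31.5 mm over both, to be gripped from above 8 to 36 mm outwards of the mouth. At the start they measure at most 64 mm from the tip's outer corner to the leg's other face.
- griddle_centre (a point): Centre of the cooking face of the round blue enamelled griddle (250 mm across, rim 77 mm above the shelf) on a white hob (260 x 270 x 55 mm) that stands fast, 400 mm from the swivel axis.
- mug: Loose white ceramic mug, 82 mm across, 92 mm high, origin under its centre. To be left alone.
- scoop: Loose beige plastic measuring scoop, 58 mm bowl 36 mm high with a flat handle, about 150 mm long overall, origin under its middle. To be left alone.
- spoon: Loose wooden spoon, 260 mm long, lying on the shelf. To be left alone.
- jar: Loose amber glass jar with a steel cap, 72 mm across, 120 mm high, origin under its centre. To be left alone.

How it is judged (in metres and radians):
On the way, in this order (a step that is already met when the one before it is completed fails the run):
1. the leg is at its mark (ring within 4 mm of the collar mouth) with the cam lever still open (value of joint leg between -0.004 and 0.004 m and value of joint cam above 0.45 rad), for 0.2 s.
2. the lever is fully closed with the leg still at the mark and held by the fingers (value of joint leg between -0.004 and 0.004 m and value of joint cam below 0.06 rad and contact force between the fingers and leg above 3 N), for 0.2 s.
At the end, for the whole second after the job is handed in: Lever closed to within 0.06 rad; ring within 4 mm of the collar mouth; lid centre within 25 mm of over the griddle centre, at rest; a finger presses on the leg and one on the lever with more than 3 N each, held to the end (all of step 2 and contact force between the fingers and cam above 3 N and horizontal distance between lid_centre and griddle_centre below 0.025 m and linear speed of leg below 0.02 m/s); the arm keeps its last pose, push and grip.
It fails at once if the lever is pushed in from outside, with no finger on the leg and the hand not around it (value of joint cam below 0.3 rad and contact force between the fingers and leg below 0.05 N and (x of the grasp point in the frame of leg above 0.035 m or x of the grasp point in the frame of leg below -0.035 m)).
It fails at once if the leg is let go once the lever is closed (value of joint cam below 0.06 rad and contact force between the fingers and leg below 0.05 N).
It fails at once if the lever is closed part way or fully with the leg more than 6 mm off its mark (value of joint cam below 0.3 rad and (value of joint leg above 0.006 m or value of joint leg below -0.006 m)).
It fails at once if the mug, scoop, spoon or jar is moved more than 25 mm (distance of any of mug, scoop, spoon, jar from where it was at the start of the episode above 0.025 m).
It also fails if it takes over 58 s, if anything falls off the work surface, if the arm or the gripper's body presses on something with over 40 N, if the wrist force passes 120 N, or if a joint passes its speed limit or range.

## Working session

There is one attempt and no reset: what is moved stays moved. The work goes in short steps, Python scripts to look and compute and a tool call to move; the robot and the scene stay as the last step left them, time stands still between calls to the robot, and variables do not carry over. Pictures are saved under pics/ and viewed, about 8 in all and at most 12, crops included, and the job is handed in when it is done.

Besides the shell and the picture viewer there is one more tool, called after ">>>" by a JSON object that holds its "api" and its "payload", one argument or row to a line. move_arm: Moves the arm, as the interface text tells. Its arguments: {"type":"object","properties":{"increments":{"type":"array","items":{"type":"object","properties":{"tx":{"type":"number"},"ty":{"type":"number"},"tz":{"type":"number"},"rx":{"type":"number"},"ry":{"type":"number"},"rz":{"type":"number"},"gripper":{"type":"number"}}}},"squeeze":{"type":"number"}},"required":["increments"]}

```bash
mkdir -p pics; cat > h.py <<'E'
from rig import r
import numpy as np, cv2
from scipy.spatial.transform import Rotation as Ro
def grab(c):
    s=r.sense(); return s,*r.grab_frame(c)
def world(c,u,v,d,s=None):
    m=r.camera_model(c); p=np.array([(u-m['cx'])/m['fx']*d,(v-m['cy'])/m['fy']*d,d])
    if 'hand_eye' in m:
        p=(np.array(m['hand_eye'])@np.r_[p,1])[:3]
        return Ro.from_euler('xyz',s['tcp_rot']).as_matrix()@p+np.array(s['eef_pos'])
    R=np.array(m['R']);return R.T@(p-np.array(m['t']))
def atz(c,u,v,z,s=None):
    a=world(c,u,v,0.0,s);b=world(c,u,v,1000.,s);k=(z-a[2])/(b[2]-a[2]);return a+k*(b-a)
E
python3 - <<'E'
from h import *
ims=[]
for c in ['side','top']:
    s,p,d=grab(c);ims.append(p)
    cv2.imwrite(f'pics/{c}0.png',p[...,::-1])
    for q in ['swivel','mouth','leg_ring','leg_grip','lid_centre','lever_tip','griddle_centre','mug','scoop','jar']:
        o=r.place_of(q,c)
        for a in o[:1]:
            v,u=a['location'];dd=d[int(min(399,v)),int(min(639,u))]
            z={'swivel':190,'griddle_centre':77,'lid_centre':100,'mug':0,'scoop':0,'jar':0}.get(q,190)
            print(c,q,round(a['confidence'],2),np.round([u,v]),np.round(atz(c,u,v,z)),np.round(world(c,u,v,dd)))
print({k:np.round(v,3) for k,v in r.sense().items()})
E
```

```text
side swivel 0.76 [292. 104.] [566. 389. 190.] [561. 364. 204.]
side leg_ring 0.59 [293. 138.] [520. 202. 190.] [517. 187. 200.]
side leg_grip 0.69 [292. 162.] [490.  95. 190.] [488.  86. 197.]
side lid_centre 0.66 [295. 220.] [458. -32. 100.] [452. -61. 129.]
side lever_tip 0.68 [320. 322.] [ 415. -390.  190.] [ 438. -308.   57.]
side griddle_centre 0.62 [343. 212.] [592. -20.  77.] [599.  -2.  59.]
side mug 0.97 [320. 318.] [ 451. -263.    0.] [ 438. -309.   73.]
side scoop 0.62 [393. 316.] [ 615. -311.    0.] [ 616. -310.   -2.]
side jar 0.73 [329. 149.] [683. 374.   0.] [671. 338.  27.]
top swivel 0.9 [156. 192.] [578. 403. 190.] [572. 393. 219.]
top mouth 0.9 [217. 211.] [525. 234. 190.] [523. 231. 201.]
top leg_ring 0.61 [232. 216.] [513. 193. 190.] [511. 190. 204.]
top leg_grip 0.56 [272. 222.] [497.  84. 190.] [494.  83. 203.]
top lid_centre 0.81 [314. 242.] [452. -29. 100.] [440. -29. 203.]
top lever_tip 0.63 [234. 193.] [574. 190. 190.] [616. 222.  -2.]
top griddle_centre 0.95 [303. 193.] [601.   1.  77.] [604.   2.  64.]
top mug 0.63 [391. 243.] [ 461. -266.    0.] [ 461. -266.    2.]
top scoop 0.69 [400. 195.] [ 611. -300.    0.] [ 612. -301.   -6.]
top jar 0.62 [188. 171.] [689. 369.   0.] [663. 344.  97.]
{'clock': np.float64(1.1), 'qpos': array([ 1.258,  0.353,  1.633, -0.   ,  1.155, -0.002]), 'qvel': array([ 0.001,  0.001,  0.   , -0.001, -0.002, -0.002]), 'joint_efforts': array([ 1.0000e-03, -6.0518e+01, -3.4245e+01, -0.0000e+00,  1.0000e-03,
        0.0000e+00]), 'eef_pos': array([191.144, 595.064, 203.47 ]), 'tcp_rot': array([-3.142,  0.   ,  2.831]), 'contact_force': array([0.26 , 0.235, 0.368]), 'wrist_torque': array([-0.005,  0.062,  0.008]), 'opening': np.float64(1.0)}
```

```bash
python3 - <<'E'
import cv2
a=cv2.imread('pics/top0.png')[120:320,110:430];cv2.imwrite('pics/v1.png',cv2.resize(a,None,fx=2.5,fy=2.5,interpolation=cv2.INTER_CUBIC))
E
```

```text
(no output)
```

View pics/v1.png

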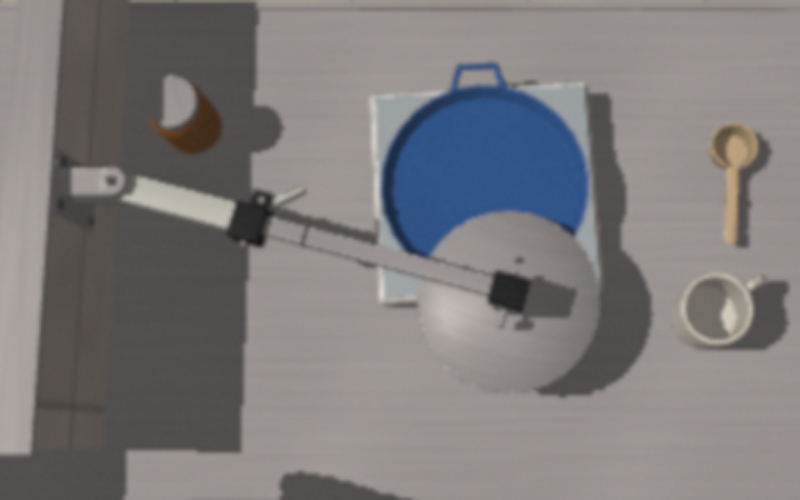

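View pics/side0.png

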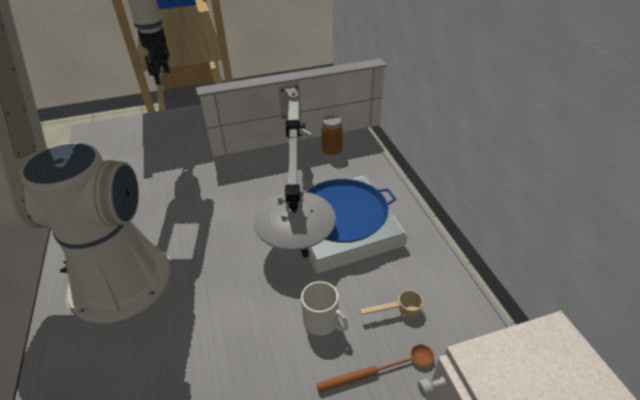

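Top: the collar is at about crop (250,220), ring at (305,233), lever tip at (300,192), lid at (510,300). Swing is about -0.28 and the leg about 48 mm out; the distances agree (448 and 218 mm from the swivel). Side: the arm is clear from above, with the lid on the robot side of the griddle. I'll lift and turn first.

>>> {"api": "move_arm", "payload": {
  "increments": [
    {"tz": -4, "rz": 8},
    {"tz": -4, "rz": 8},
    {"tz": -4, "rz": 8},
    {"tz": -3, "rz": 8},
    {"rz": 8},
    {"rz": 8},
    {"rz": 8},
    {"rz": 8},
    {"rz": 8},
    {"rz": 8},
    {"rz": 8},
    {"gripper": 1}
  ]
}}

```text
invalid input
```

```bash
cat >> h.py <<'E'
def to(x,y,z,yaw=None):
    s=r.sense();R=Ro.from_euler('xyz',s['tcp_rot']).as_matrix()
    d=R.T@(np.array([x,y,z])-s['eef_pos'])/10
    print('tool cm',np.round(d,2),'yaw',s['tcp_rot'][2],'rz deg',None if yaw is None else np.degrees(s['tcp_rot'][2]-yaw))
E
python3 -c "
from h import *
m=r.camera_model('wrist');print(np.round(m['hand_eye'],2),m['fx'],m['cx'],m['cy']);print(r.sense()['eef_pos'],r.sense()['tcp_rot'])
to(497,84,330,1.571-.28)"
```

```text
[[   0.     -0.96   -0.29   72.93]
 [   1.      0.      0.     -0.49]
 [  -0.     -0.29    0.96 -169.88]
 [   0.      0.      0.      1.  ]] 326.71661510321775 321.31046666674985 202.16230176238648
[191.14384413 595.06368491 203.47005662] [-3.14157559e+00  1.42284247e-05  2.83079754e+00]
tool cm [-44.75 -39.3  -12.65] yaw 2.8307975386233912 rz deg 88.2239002677527
```

>>> {"api": "move_arm", "payload": {
  "increments": [
    {"tx": 0, "ty": 0, "tz": -4, "rx": 0, "ry": 0, "rz": 8, "gripper": 1},
    {"tx": 0, "ty": 0, "tz": -4, "rx": 0, "ry": 0, "rz": 8, "gripper": 1},
    {"tx": 0, "ty": 0, "tz": -4, "rx": 0, "ry": 0, "rz": 8, "gripper": 1},
    {"tx": 0, "ty": 0, "tz": -3, "rx": 0, "ry": 0, "rz": 8, "gripper": 1},
    {"tx": 0, "ty": 0, "tz": 0, "rx": 0, "ry": 0, "rz": 8, "gripper": 1},
    {"tx": 0, "ty": 0, "tz": 0, "rx": 0, "ry": 0, "rz": 8, "gripper": 1},
    {"tx": 0, "ty": 0, "tz": 0, "rx": 0, "ry": 0, "rz": 8, "gripper": 1},
    {"tx": 0, "ty": 0, "tz": 0, "rx": 0, "ry": 0, "rz": 8, "gripper": 1},
    {"tx": 0, "ty": 0, "tz": 0, "rx": 0, "ry": 0, "rz": 8, "gripper": 1},
    {"tx": 0, "ty": 0, "tz": 0, "rx": 0, "ry": 0, "rz": 8, "gripper": 1},
    {"tx": 0, "ty": 0, "tz": 0, "rx": 0, "ry": 0, "rz": 8, "gripper": 1}
  ],
  "squeeze": 40
}}

```text
clock: 2.2
eef_pos: [191.1, 595.0, 353.5]
tcp_rot: [-3.142, 0.0, 1.289]
contact_force: [0.1, -0.2, 0.0]
opening: 0.996
```

```bash
python3 -c "
from h import *
print(r.sense()['eef_pos'],r.sense()['clock'])
to(497,84,330,1.571-.28)"
```

```text
[191.11215784 594.99669703 353.45914675] 2.2
tool cm [-40.58  43.59   2.35] yaw 1.2891053117659776 rz deg -0.10855763930257184
```

>>> {"api": "move_arm", "payload": {
  "increments": [
    {"tx": -3.1, "ty": 3.6, "tz": 0.2},
    {"tx": -3.1, "ty": 3.6, "tz": 0.2},
    {"tx": -3.1, "ty": 3.6, "tz": 0.2},
    {"tx": -3.1, "ty": 3.6, "tz": 0.2},
    {"tx": -3.1, "ty": 3.6, "tz": 0.2},
    {"tx": -3.1, "ty": 3.6, "tz": 0.2},
    {"tx": -3.1, "ty": 3.6, "tz": 0.2},
    {"tx": -3.1, "ty": 3.6, "tz": 0.2},
    {"tx": -3.1, "ty": 3.6, "tz": 0.2},
    {"tx": -3.1, "ty": 3.6, "tz": 0.2},
    {"tx": -3.1, "ty": 3.6, "tz": 0.2},
    {"tx": -3.1, "ty": 3.6, "tz": 0.2}
  ]
}}

```text
invalid input
```

```bash
python3 - <<'E'
from h import *
import time
s=r.sense();print(s['eef_pos'],s['tcp_rot'],s['qvel'])
s,p,d=grab('wrist');cv2.imwrite('pics/w1.png',p[...,::-1])
for q in ['mouth','leg_ring','leg_grip','lid_centre','lever_tip']:
    for a in r.place_of(q,'wrist')[:1]:
        v,u=a['location'];print(q,round(a['confidence'],2),np.round([u,v]),np.round(atz('wrist',u,v,190,s),1),d[int(v),int(u)])
to(497,84,330,1.571-.28)
E
```

```text
[191.11215784 594.99669703 353.45914675] [-3.14157794e+00  9.62413557e-05  1.28910531e+00] [ 1.64075328e-03  1.32060692e-04 -5.18220969e-04  1.49533765e-04
  4.09230349e-04  1.38540717e+00]
tool cm [-40.98  43.22   2.35] yaw 1.2981086235313448 rz deg 0.40729412649344565
```

View pics/w1.png

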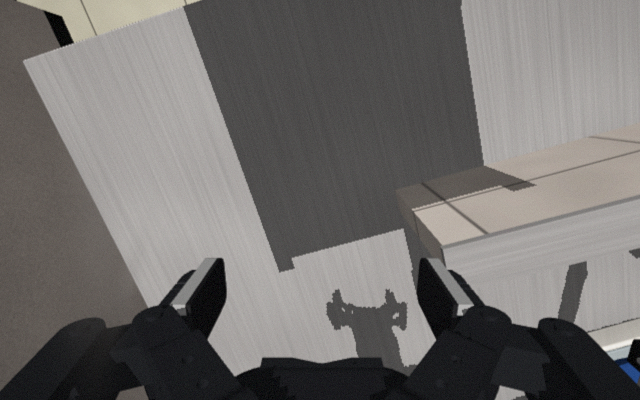

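The move was refused because every key is required, so this picture shows only the start corner with the wall and the fingers at the bottom. Repeating the move with all keys.

>>> {"api": "move_arm", "payload": {
  "increments": [
    {"tx": -3.1, "ty": 3.6, "tz": 0.2, "rx": 0, "ry": 0, "rz": 0, "gripper": 1},
    {"tx": -3.1, "ty": 3.6, "tz": 0.2, "rx": 0, "ry": 0, "rz": 0, "gripper": 1},
    {"tx": -3.1, "ty": 3.6, "tz": 0.2, "rx": 0, "ry": 0, "rz": 0, "gripper": 1},
    {"tx": -3.1, "ty": 3.6, "tz": 0.2, "rx": 0, "ry": 0, "rz": 0, "gripper": 1},
    {"tx": -3.1, "ty": 3.6, "tz": 0.2, "rx": 0, "ry": 0, "rz": 0, "gripper": 1},
    {"tx": -3.1, "ty": 3.6, "tz": 0.2, "rx": 0, "ry": 0, "rz": 0, "gripper": 1},
    {"tx": -3.1, "ty": 3.6, "tz": 0.2, "rx": 0, "ry": 0, "rz": 0, "gripper": 1},
    {"tx": -3.1, "ty": 3.6, "tz": 0.2, "rx": 0, "ry": 0, "rz": 0, "gripper": 1},
    {"tx": -3.1, "ty": 3.6, "tz": 0.2, "rx": 0, "ry": 0, "rz": 0, "gripper": 1},
    {"tx": -3.1, "ty": 3.6, "tz": 0.2, "rx": 0, "ry": 0, "rz": 0, "gripper": 1},
    {"tx": -3.1, "ty": 3.6, "tz": 0.2, "rx": 0, "ry": 0, "rz": 0, "gripper": 1},
    {"tx": -3.1, "ty": 3.6, "tz": 0.2, "rx": 0, "ry": 0, "rz": 0, "gripper": 1}
  ]
}}

```text
clock: 3.7
eef_pos: [506.3, 117.6, 329.7]
tcp_rot: [3.141, -0.0, 1.297]
contact_force: [0.4, 1.2, 0.8]
opening: 0.998
```

>>> {"api": "move_arm", "payload": {
  "increments": [
    {"tx": 0, "ty": 0, "tz": 0, "rx": 0, "ry": 0, "rz": 0, "gripper": 1},
    {"tx": 0, "ty": 0, "tz": 0, "rx": 0, "ry": 0, "rz": 0, "gripper": 1}
  ]
}}

```text
clock: 3.9
eef_pos: [505.7, 118.6, 329.3]
tcp_rot: [-3.141, -0.0, 1.294]
contact_force: [0.5, -0.2, 0.2]
opening: 0.998
```

```bash
cat > look.py <<'E'
from h import *
import sys
s,p,d=grab('wrist');cv2.imwrite('pics/%s.png'%sys.argv[1],p[...,::-1])
print(s['clock'],s['eef_pos'],s['tcp_rot'],s['opening'],s['contact_force'])
for q in ['mouth','leg_ring','leg_grip','lid_centre','lever_tip']:
    for a in r.place_of(q,'wrist')[:1]:
        v,u=a['location'];print(q,round(a['confidence'],2),np.round([u,v]),np.round(atz('wrist',u,v,190,s),1),d[int(v),int(u)],np.round(world('wrist',u,v,d[int(v),int(u)],s)))
E
python3 look.py w2; python3 -c "
from h import *
to(497,84,330,1.571-.28)"
```

```text
3.9 [505.67825907 118.55423725 329.29104789] [-3.14096194e+00 -2.11207057e-05  1.29391997e+00] 0.9975706159569487 [ 0.47412325 -0.2348712   0.21099005]
mouth 0.81 [310.  49.] [529.1 235.4 190. ] 274.31372 [529. 234. 199.]
leg_ring 0.58 [311. 103.] [516.6 191.9 190. ] 285.66925 [517. 192. 201.]
leg_grip 0.9 [311. 220.] [485.4  83.5 190. ] 317.39102 [487.  87. 200.]
lid_centre 0.92 [313. 280.] [467.9  18.5 190. ] 336.75385 [470.  24. 200.]
lever_tip 0.97 [366.  80.] [569.8 197.6 190. ] 281.2718 [568. 197. 199.]
tool cm [-3.73  0.21 -0.03] yaw 1.2970345486504953 rz deg 0.3457541689397502
```

View pics/w2.png

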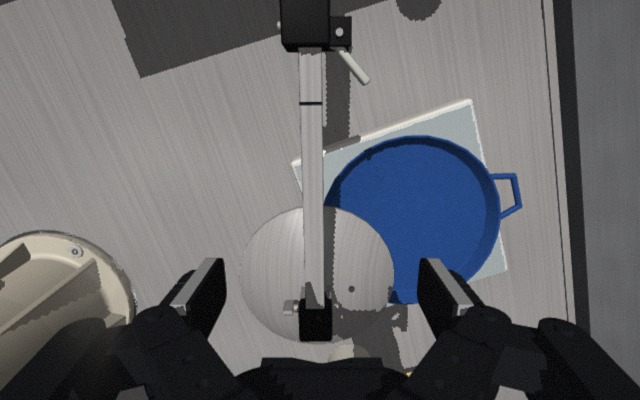

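Wrist view: collar mouth at (312,49), ring at (311,103), lever open with its tip at (366,80), leg along column 311. I'll grip the leg about 75 mm outwards of the ring so that ring and mouth stay in view.

>>> {"api": "move_arm", "payload": {
  "increments": [
    {"tx": 0, "ty": -0.9, "tz": 4, "rx": 0, "ry": 0, "rz": 0, "gripper": 1},
    {"tx": 0, "ty": 0, "tz": 4, "rx": 0, "ry": 0, "rz": 0, "gripper": 1},
    {"tx": 0, "ty": 0, "tz": 4, "rx": 0, "ry": 0, "rz": 0, "gripper": 1},
    {"tx": 0, "ty": 0, "tz": 2.5, "rx": 0, "ry": 0, "rz": 0, "gripper": 1},
    {"tx": 0, "ty": 0, "tz": 1.3, "rx": 0, "ry": 0, "rz": 0, "gripper": 1},
    {"tx": 0, "ty": 0, "tz": 0, "rx": 0, "ry": 0, "rz": 0, "gripper": 0},
    {"tx": 0, "ty": 0, "tz": 0, "rx": 0, "ry": 0, "rz": 0, "gripper": -1},
    {"tx": 0, "ty": 0, "tz": 0, "rx": 0, "ry": 0, "rz": 0, "gripper": -1},
    {"tx": 0, "ty": 0, "tz": 0, "rx": 0, "ry": 0, "rz": 0, "gripper": -1},
    {"tx": 0, "ty": 0, "tz": 0, "rx": 0, "ry": 0, "rz": 0, "gripper": -1},
    {"tx": 0, "ty": 0, "tz": 0, "rx": 0, "ry": 0, "rz": 0, "gripper": -1},
    {"tx": 0, "ty": 0, "tz": 0, "rx": 0, "ry": 0, "rz": 0, "gripper": -1}
  ],
  "squeeze": 40
}}

```text
clock: 5.4
eef_pos: [497.1, 122.0, 172.0]
tcp_rot: [3.141, -0.0, 1.295]
contact_force: [-1.1, -0.9, 5.2]
opening: 0.003
```

```bash
python3 look.py w3
```

```text
5.4 [497.13304114 121.96226546 171.99830337] [ 3.14083312e+00 -4.43012479e-04  1.29486732e+00] 0.0032712045621867817 [-1.10090973 -0.86740665  5.18206906]
leg_ring 0.88 [325. 100.] [519.2 193.2 190. ] 135.96777 [519. 193. 199.]
lever_tip 0.91 [439.  60.] [570.8 195.4 190. ] 134.02664 [568. 195. 197.]
```

View pics/w3.png

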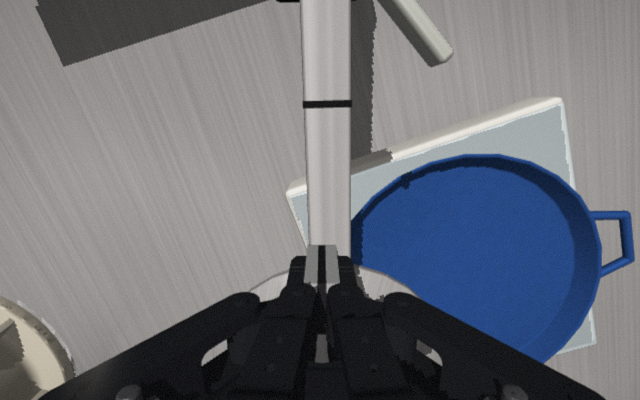

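The image shows the fingers shut with the leg column running straight under them (ring at (327,103)), yet the height says they should straddle it. Checking with depth.

```bash
python3 - <<'E'
from h import *
s,p,d=grab('wrist')
for u,v in [(328,60),(328,150),(328,200),(330,235),(315,250),(330,250),(346,252),(322,256),(313,262),(330,262),(298,265),(346,262),(352,265),(305,280),(345,280),(430,40)]:
    print(u,v,d[v,u],np.round(world('wrist',u,v,d[v,u],s),1), p[v,u])
s2,pt,dt=grab('side');cv2.imwrite('pics/side1.png',cv2.resize(pt[90:290,170:430],None,fx=3,fy=3,interpolation=cv2.INTER_CUBIC)[...,::-1])
print(s['opening'],s['contact_force'],s2['clock'])
E
```

```text
328 60 131.00685 [524.3 207.3 200.1] [179 177 174]
328 150 142.13014 [514.7 172.6 199.2] [173 170 170]
328 200 147.94267 [508.7 150.9 199.9] [170 165 165]
330 235 152.18716 [505.1 134.5 200.5] [172 167 166]
315 250 145.72406 [497.5 132.6 208.4] [127 124 123]
330 250 145.63605 [503.9 130.8 208.5] [124 122 121]
346 252 155.1227 [510.1 123.9 200.1] [174 171 169]
322 256 138.91983 [500.6 132.2 215.4] [24 21 22]
313 262 133.79045 [497.  133.1 220.7] [124 124 124]
330 262 134.83957 [503.6 130.7 219.8] [125 122 123]
298 265 140.97202 [489.3 130.5 214.6] [18 19 17]
346 262 144.85497 [509.4 124.3 210.7] [14 17 18]
352 265 140.45029 [511.8 124.4 215.1] [21 24 25]
305 280 120.51272 [494.4 133.6 234.7] [125 122 122]
345 280 129.32828 [508.  125.  226.8] [31 33 33]
430 40 130.71333 [565.7 203.6 198.1] [175 173 166]
0.0018450767728792376 [-1.06531977 -0.34482599  6.24049459] 5.75
```

View pics/side1.png

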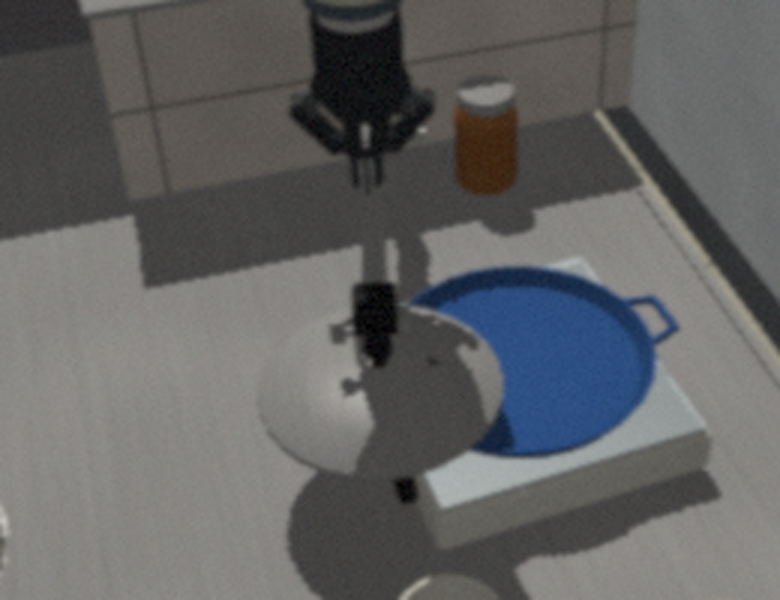

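```bash
python3 - <<'E'
from h import *
m=r.camera_model('side');s,p,d=grab('side')
for X in [(497,122,172),(497,122,200),(501,133,200),(497,122,225),(490,90,200)]:
    q=np.array(m['R'])@X+m['t'];print(X,np.round([m['fx']*q[0]/q[2]+m['cx'],m['fy']*q[1]/q[2]+m['cy']],1))
for v in range(136,180,2):
    print(v,[(u,np.round(world('side',u,v,d[v,u])).astype(int).tolist()) for u in (290,293,296)])
print(s['opening'],s['contact_force'],s['eef_pos'],s['joint_efforts'])
E
```

```text
(497, 122, 172) [292.7 160.8]
(497, 122, 200) [292.  152.4]
(501, 133, 200) [292.4 149.9]
(497, 122, 225) [291.4 144.7]
(490, 90, 200) [292.5 159.7]
136 [(290, [493, 114, 258]), (293, [499, 106, 262]), (296, [507, 105, 261])]
138 [(290, [492, 111, 254]), (293, [500, 109, 254]), (296, [507, 108, 253])]
140 [(290, [492, 112, 248]), (293, [499, 108, 248]), (296, [506, 105, 249])]
142 [(290, [492, 111, 242]), (293, [498, 107, 243]), (296, [507, 109, 240])]
144 [(290, [490, 108, 238]), (293, [499, 112, 234]), (296, [507, 113, 231])]
146 [(290, [491, 111, 229]), (293, [499, 112, 227]), (296, [507, 112, 225])]
148 [(290, [491, 113, 222]), (293, [498, 111, 221]), (296, [506, 110, 220])]
150 [(290, [490, 110, 218]), (293, [499, 116, 212]), (296, [506, 112, 213])]
152 [(290, [491, 117, 206]), (293, [497, 108, 211]), (296, [507, 119, 201])]
154 [(290, [547, 391, -2]), (293, [497, 112, 201]), (296, [505, 112, 200])]
156 [(290, [543, 375, 2]), (293, [495, 105, 200]), (296, [503, 103, 200])]
158 [(290, [540, 364, 2]), (293, [493, 96, 201]), (296, [501, 95, 199])]
160 [(290, [538, 357, -1]), (293, 
[... 197 characters left out ...]
[529, 322, 0]), (293, [485, 64, 199]), (296, [491, 59, 202])]
168 [(290, [527, 314, -1]), (293, [482, 56, 199]), (296, [489, 50, 202])]
170 [(290, [523, 297, 3]), (293, [480, 45, 202]), (296, [488, 46, 199])]
172 [(290, [521, 289, 2]), (293, [478, 40, 199]), (296, [485, 38, 199])]
174 [(290, [519, 282, 0]), (293, [476, 29, 201]), (296, [484, 32, 197])]
176 [(290, [516, 272, 0]), (293, [474, 23, 200]), (296, [481, 21, 200])]
178 [(290, [514, 261, 1]), (293, [472, 15, 201]), (296, [479, 13, 200])]
0.0026432524672082226 [-1.03991316 -0.01768599  6.71906166] [497.2369758  121.92275487 172.01427762] [ 2.83275201e-02 -4.43920183e+01 -2.95993727e+01  1.73122674e-02
 -3.21935741e-01  4.77615162e-03]
```

The finger tips seem to end at the leg's top (z about 200) though the TCP reads 172. I'll raise straight up and check where the tips really are relative to the TCP.

>>> {"api": "move_arm", "payload": {
  "increments": [
    {"tx": 0, "ty": 0, "tz": -2, "rx": 0, "ry": 0, "rz": 0, "gripper": -1},
    {"tx": 0, "ty": 0, "tz": -3, "rx": 0, "ry": 0, "rz": 0, "gripper": -1},
    {"tx": 0, "ty": 0, "tz": -3, "rx": 0, "ry": 0, "rz": 0, "gripper": -1},
    {"tx": 0, "ty": 0, "tz": 0, "rx": 0, "ry": 0, "rz": 0, "gripper": -1},
    {"tx": 0, "ty": 0, "tz": 0, "rx": 0, "ry": 0, "rz": 0, "gripper": -1}
  ]
}}

```text
clock: 6.35
eef_pos: [497.0, 121.9, 251.7]
tcp_rot: [3.141, -0.0, 1.295]
contact_force: [-0.3, 0.4, -0.6]
opening: -0.002
```

```bash
python3 look.py w4; python3 - <<'E'
from h import *
s,p,d=grab('wrist')
for v in range(205,300,5): print(v,[(int(d[v,u]),tuple(np.round(world('wrist',u,v,d[v,u],s)-s['eef_pos']).astype(int))) for u in (312,332)])
E
```

```text
6.35 [496.99566432 121.91004398 251.67357975] [ 3.14065951e+00 -4.69101403e-04  1.29488026e+00] -0.0021865518284053696 [-0.27854961  0.39361514 -0.60016214]
mouth 0.98 [320.  34.] [527.9 233.5 190. ] 200.7422 [527. 232. 200.]
leg_ring 0.87 [326. 102.] [520.8 192.5 190. ] 212.12407 [521. 192. 200.]
leg_grip 0.95 [332. 259.] [493.5  78.4 190. ] 137.70488 [504. 130. 296.]
lever_tip 0.73 [397.  73.] [570.8 197.3 190. ] 207.68532 [569. 197. 199.]
205 [(382, (np.int64(-22), np.int64(-36), np.int64(-196))), (231, (np.int64(9), np.int64(2), np.int64(-51)))]
210 [(383, (np.int64(-23), np.int64(-42), np.int64(-195))), (232, (np.int64(8), np.int64(-2), np.int64(-51)))]
215 [(385, (np.int64(-25), np.int64(-48), np.int64(-195))), (234, (np.int64(7), np.int64(-6), np.int64(-52)))]
220 [(394, (np.int64(-27), np.int64(-56), np.int64(-202))), (234, (np.int64(6), np.int64(-9), np.int64(-51)))]
225 [(397, (np.int64(-29), np.int64(-63), np.int64(-203))), (235, (np.int64(5), np.int64(-12), np.int64(-51)))]
230 [(338, (np.int64(-23), np.int64(-48), np.int64(-147))), (235, (np.int64(4), np.int64(-16), np.i
[... 694 characters left out ...]
nt64(11), np.int64(51))), (132, (np.int64(7), np.int64(9), np.int64(50)))]
270 [(128, (np.int64(0), np.int64(11), np.int64(55))), (127, (np.int64(7), np.int64(9), np.int64(55)))]
275 [(124, (np.int64(0), np.int64(11), np.int64(58))), (124, (np.int64(7), np.int64(9), np.int64(59)))]
280 [(121, (np.int64(0), np.int64(11), np.int64(62))), (120, (np.int64(7), np.int64(9), np.int64(62)))]
285 [(119, (np.int64(0), np.int64(10), np.int64(64))), (118, (np.int64(7), np.int64(8), np.int64(65)))]
290 [(112, (np.int64(0), np.int64(12), np.int64(71))), (112, (np.int64(7), np.int64(10), np.int64(71)))]
295 [(110, (np.int64(0), np.int64(11), np.int64(73))), (108, (np.int64(7), np.int64(11), np.int64(75)))]
```

View pics/w4.png

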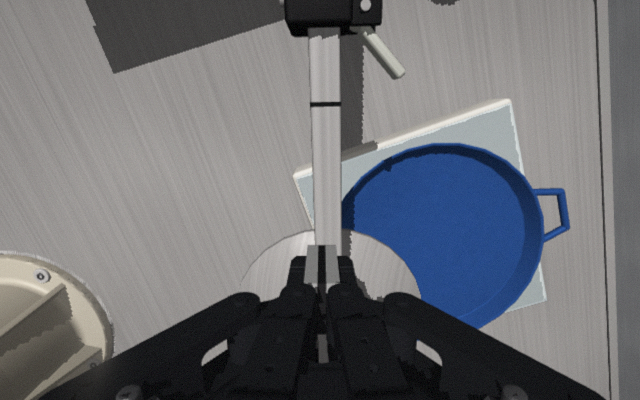

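The picture confirms it: the shut tips end at row about 248, roughly 30 mm behind the reported TCP (which should project to row 220). So they closed on top of the leg without harm. I'll treat the real tips as 29 mm above the reported z and go down to z = 140, with 4 mm of lateral correction.

>>> {"api": "move_arm", "payload": {
  "increments": [
    {"tx": 0, "ty": 0.4, "tz": 0, "rx": 0, "ry": 0, "rz": 0, "gripper": 1},
    {"tx": 0, "ty": 0, "tz": 0, "rx": 0, "ry": 0, "rz": 0, "gripper": 1},
    {"tx": 0, "ty": 0, "tz": 0, "rx": 0, "ry": 0, "rz": 0, "gripper": 1},
    {"tx": 0, "ty": 0, "tz": 0, "rx": 0, "ry": 0, "rz": 0, "gripper": 1},
    {"tx": 0, "ty": 0, "tz": 3, "rx": 0, "ry": 0, "rz": 0, "gripper": 1},
    {"tx": 0, "ty": 0, "tz": 3, "rx": 0, "ry": 0, "rz": 0, "gripper": 1},
    {"tx": 0, "ty": 0, "tz": 3, "rx": 0, "ry": 0, "rz": 0, "gripper": 1},
    {"tx": 0, "ty": 0, "tz": 2.2, "rx": 0, "ry": 0, "rz": 0, "gripper": 1},
    {"tx": 0, "ty": 0, "tz": 0, "rx": 0, "ry": 0, "rz": 0, "gripper": 1}
  ]
}}

```text
clock: 7.6
eef_pos: [498.5, 120.3, 136.9]
tcp_rot: [-3.137, 0.003, 1.295]
contact_force: [0.3, 0.8, 0.4]
opening: 0.995
```

>>> {"api": "move_arm", "payload": {
  "increments": [
    {"tx": 0, "ty": 0, "tz": 0, "rx": 0, "ry": 0, "rz": 0, "gripper": -1},
    {"tx": 0, "ty": 0, "tz": 0, "rx": 0, "ry": 0, "rz": 0, "gripper": -1},
    {"tx": 0, "ty": 0, "tz": 0, "rx": 0, "ry": 0, "rz": 0, "gripper": -1},
    {"tx": 0, "ty": 0, "tz": 0, "rx": 0, "ry": 0, "rz": 0, "gripper": -1},
    {"tx": 0, "ty": 0, "tz": 0, "rx": 0, "ry": 0, "rz": 0, "gripper": -1},
    {"tx": 0, "ty": 0, "tz": 0, "rx": 0, "ry": 0, "rz": 0, "gripper": -1}
  ],
  "squeeze": 40
}}

```text
clock: 8.2
eef_pos: [501.1, 120.9, 140.3]
tcp_rot: [3.141, -0.0, 1.296]
contact_force: [-1.8, 0.3, 7.7]
opening: 0.229
```

Opening 0.229 is about 19.5 mm, so the leg is gripped. Sliding in 40 mm first, then measuring.

>>> {"api": "move_arm", "payload": {
  "increments": [
    {"tx": 1, "ty": 0, "tz": 0, "rx": 0, "ry": 0, "rz": 0, "gripper": -1},
    {"tx": 1, "ty": 0, "tz": 0, "rx": 0, "ry": 0, "rz": 0, "gripper": -1},
    {"tx": 1, "ty": 0, "tz": 0, "rx": 0, "ry": 0, "rz": 0, "gripper": -1},
    {"tx": 1, "ty": 0, "tz": 0, "rx": 0, "ry": 0, "rz": 0, "gripper": -1},
    {"tx": 0, "ty": 0, "tz": 0, "rx": 0, "ry": 0, "rz": 0, "gripper": -1},
    {"tx": 0, "ty": 0, "tz": 0, "rx": 0, "ry": 0, "rz": 0, "gripper": -1}
  ]
}}

```text
clock: 8.8
eef_pos: [511.9, 160.2, 140.3]
tcp_rot: [3.141, -0.001, 1.296]
contact_force: [-1.7, 2.7, 7.1]
opening: 0.229
```

```bash
python3 look.py w5; python3 - <<'E'
import cv2
a=cv2.imread('pics/w5.png')[0:200,220:500];cv2.imwrite('pics/v5.png',cv2.resize(a,None,fx=2.8,fy=2.8,interpolation=cv2.INTER_CUBIC))
E
```

```text
8.8 [511.88275906 160.17248025 140.32692285] [ 3.14089073e+00 -1.01715227e-03  1.29644902e+00] 0.2285592019345809 [-1.73719946  2.69499961  7.05556996]
mouth 0.56 [317.  93.] [531.1 234.2 190. ] 105.345985 [531. 234. 199.]
leg_ring 0.71 [315.  99.] [529.9 232.3 190. ] 106.24675 [530. 232. 199.]
leg_grip 0.67 [325. 364.] [502.7 121.3 190. ] 82.6266 [515. 169. 243.]
lever_tip 0.9 [449. 165.] [571.5 196.5 190. ] 111.43405 [568. 199. 200.]
```

View pics/v5.png

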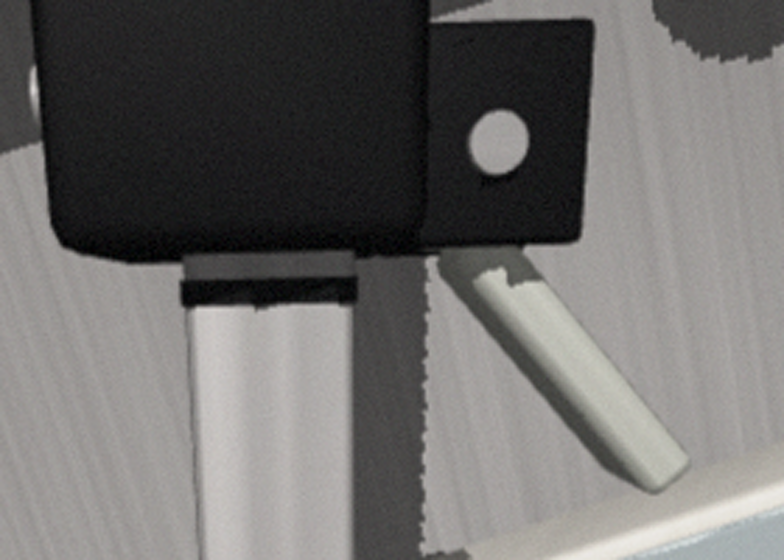

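The gap between the collar (crop row 252) and the ring's wall edge (row 279) is 27 px. The 3 mm ring measures 25 px, so about 3 mm remains, and the lever is open with its tip at crop (665,475). I'll slide in 2.7 mm, then swing the arm by 15° to -0.014, because closing the lever will push it the rest of the way.

>>> {"api": "move_arm", "payload": {
  "increments": [
    {"tx": 0.27, "ty": 0, "tz": 0, "rx": 0, "ry": 0, "rz": 0, "gripper": -1},
    {"tx": 0, "ty": 0, "tz": 0, "rx": 0, "ry": 0, "rz": 0, "gripper": -1},
    {"tx": 0.02, "ty": 1.06, "tz": 0, "rx": 0, "ry": 0, "rz": -2.5, "gripper": -1},
    {"tx": 0.02, "ty": 1.06, "tz": 0, "rx": 0, "ry": 0, "rz": -2.5, "gripper": -1},
    {"tx": 0.02, "ty": 1.06, "tz": 0, "rx": 0, "ry": 0, "rz": -2.5, "gripper": -1},
    {"tx": 0.02, "ty": 1.06, "tz": 0, "rx": 0, "ry": 0, "rz": -2.5, "gripper": -1},
    {"tx": 0.02, "ty": 1.06, "tz": 0, "rx": 0, "ry": 0, "rz": -2.5, "gripper": -1},
    {"tx": 0.02, "ty": 1.06, "tz": 0, "rx": 0, "ry": 0, "rz": -2.5, "gripper": -1},
    {"tx": 0, "ty": 0, "tz": 0, "rx": 0, "ry": 0, "rz": 0, "gripper": -1},
    {"tx": 0, "ty": 0, "tz": 0, "rx": 0, "ry": 0, "rz": 0, "gripper": -1}
  ]
}}

```text
clock: 10.1
eef_pos: [575.4, 152.9, 140.3]
tcp_rot: [3.141, -0.0, 1.557]
contact_force: [-2.2, 1.3, 8.5]
opening: 0.235
```

```bash
cat > look2.py <<'E'
from h import *
import sys
exec(open('look.py').read())
a=p[0:200,220:500,::-1];cv2.imwrite('pics/v_%s.png'%sys.argv[1],cv2.resize(a,None,fx=2.8,fy=2.8,interpolation=cv2.INTER_CUBIC))
_,pt,dt=grab('top')
for q,z in [('swivel',190),('mouth',190),('lid_centre',100),('griddle_centre',77)]:
    for a in r.place_of(q,'top')[:1]:
        v,u=a['location'];print('top',q,np.round(atz('top',u,v,z)))
E
python3 look2.py w6
```

```text
10.1 [575.43763333 152.9218594  140.33890405] [ 3.14066873e+00 -4.83843573e-04  1.55674135e+00] 0.23476541121452155 [-2.15579802  1.29620754  8.4643947 ]
mouth 0.6 [316.  93.] [574.5 229.1 190. ] 105.308075 [575. 229. 199.]
leg_ring 0.64 [315. 103.] [574.4 225.9 190. ] 105.88493 [575. 226. 200.]
leg_grip 0.66 [323. 366.] [575.5 112.1 190. ] 81.90632 [576. 163. 244.]
lever_tip 0.75 [314.  94.] [573.9 229.  190. ] 103.89558 [574. 229. 201.]
top swivel [574. 404. 190.]
top mouth [577. 228. 190.]
top lid_centre [576.  -2. 100.]
top griddle_centre [598. 249.  77.]
```

View pics/v_w6.png

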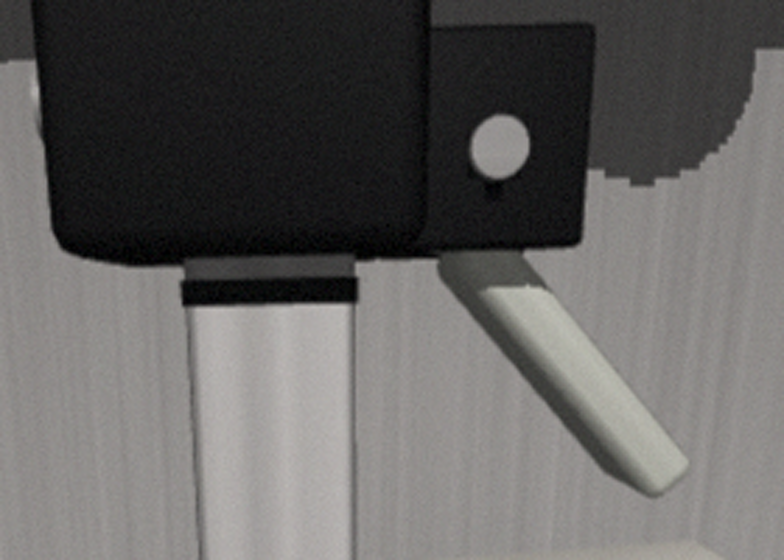

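The gap is still 23 px, about 2.7 mm. Swing is near -0.014 and the lid reads (576,-2), as intended. Nudging inwards by 2.5 mm.

>>> {"api": "move_arm", "payload": {
  "increments": [
    {"tx": 0.25, "ty": 0, "tz": 0, "rx": 0, "ry": 0, "rz": 0, "gripper": -1},
    {"tx": 0, "ty": 0, "tz": 0, "rx": 0, "ry": 0, "rz": 0, "gripper": -1},
    {"tx": 0, "ty": 0, "tz": 0, "rx": 0, "ry": 0, "rz": 0, "gripper": -1},
    {"tx": 0, "ty": 0, "tz": 0, "rx": 0, "ry": 0, "rz": 0, "gripper": -1}
  ]
}}

```text
clock: 11.05
eef_pos: [575.1, 155.1, 140.3]
tcp_rot: [3.141, -0.0, 1.557]
contact_force: [-2.1, 0.4, 8.0]
opening: 0.23
```

```bash
cat > gap.py <<'E'
from h import *
import sys
s,p,d=grab('wrist');g=p[...,:3].mean(2);cv2.imwrite('pics/%s.png'%sys.argv[1],p[...,::-1])
c=g[80:125,292:342].mean(1);print(s['eef_pos'],s['tcp_rot'][2]);print(dict(zip(range(80,125),np.round(c).astype(int).tolist())))
E
python3 gap.py w7; python3 -c "
import cv2;g=cv2.imread('pics/w6.png').mean(2);print(g[80:125,292:342].mean(1).round().astype(int).tolist())"
```

```text
[575.06834291 155.14249371 140.33927746] 1.556686495832218
{80: 21, 81: 22, 82: 21, 83: 22, 84: 21, 85: 21, 86: 22, 87: 20, 88: 20, 89: 18, 90: 16, 91: 15, 92: 14, 93: 11, 94: 10, 95: 8, 96: 9, 97: 9, 98: 16, 99: 22, 100: 12, 101: 12, 102: 11, 103: 10, 104: 12, 105: 10, 106: 11, 107: 12, 108: 27, 109: 52, 110: 66, 111: 65, 112: 65, 113: 64, 114: 66, 115: 103, 116: 157, 117: 174, 118: 174, 119: 174, 120: 174, 121: 173, 122: 174, 123: 174, 124: 173}
[19, 18, 16, 14, 13, 11, 9, 9, 7, 6, 13, 35, 59, 64, 64, 64, 64, 64, 58, 36, 14, 9, 11, 11, 11, 10, 9, 18, 73, 144, 173, 173, 172, 172, 172, 171, 172, 171, 172, 172, 172, 171, 171, 172, 172]
```

Gap profile: collar edge at row 98.5 and ring from row 100, so the leg is about 0.5 mm out, which is at the mark. Now opening, sidestepping 19 mm past the lever, going in 53 mm and turning 4° to the final pose around lever and leg.

>>> {"api": "move_arm", "payload": {
  "increments": [
    {"tx": 0, "ty": 0, "tz": 0, "rx": 0, "ry": 0, "rz": 0, "gripper": 1},
    {"tx": 0, "ty": 0, "tz": 0, "rx": 0, "ry": 0, "rz": 0, "gripper": 1},
    {"tx": 0, "ty": 0, "tz": 0, "rx": 0, "ry": 0, "rz": 0, "gripper": 1},
    {"tx": 0, "ty": 0, "tz": 0, "rx": 0, "ry": 0, "rz": 0, "gripper": 1},
    {"tx": 0, "ty": 0, "tz": 0, "rx": 0, "ry": 0, "rz": 0, "gripper": 1},
    {"tx": 0, "ty": 1, "tz": 0, "rx": 0, "ry": 0, "rz": 0, "gripper": 1},
    {"tx": 0, "ty": 0.9, "tz": 0, "rx": 0, "ry": 0, "rz": 0, "gripper": 1},
    {"tx": 0, "ty": 0, "tz": 0, "rx": 0, "ry": 0, "rz": 0, "gripper": 1},
    {"tx": 0, "ty": 0, "tz": 0, "rx": 0, "ry": 0, "rz": 0, "gripper": 1}
  ]
}}

```text
clock: 12.0
eef_pos: [594.3, 154.7, 139.3]
tcp_rot: [-3.141, 0.0, 1.556]
contact_force: [-0.8, 0.1, -0.1]
opening: 1.0
```

```bash
python3 gap.py w8; python3 look.py w8b; python3 -c "
from h import *
to(595.1,207.7,140.3,1.627)"
```

```text
[594.34616964 154.67671978 139.25056376] 1.5564023964101958
{80: 23, 81: 23, 82: 23, 83: 22, 84: 23, 85: 23, 86: 22, 87: 21, 88: 21, 89: 20, 90: 20, 91: 20, 92: 19, 93: 17, 94: 13, 95: 12, 96: 22, 97: 40, 98: 65, 99: 86, 100: 88, 101: 87, 102: 86, 103: 87, 104: 87, 105: 88, 106: 89, 107: 92, 108: 98, 109: 106, 110: 109, 111: 109, 112: 108, 113: 108, 114: 107, 115: 107, 116: 108, 117: 108, 118: 109, 119: 109, 120: 109, 121: 110, 122: 111, 123: 111, 124: 113}
12.05 [593.99781788 154.68628982 139.25437774] [-3.14108176e+00  1.34719076e-04  1.55652560e+00] 0.9965240900720198 [-0.06926653  0.90015385 -0.17968487]
mouth 0.92 [259.  98.] [573.6 229.7 190. ] 97.32101 [577. 229. 207.]
leg_ring 0.87 [263.  98.] [574.8 229.5 190. ] 103.831024 [577. 229. 200.]
leg_grip 0.97 [281. 366.] [575.7 115.2 190. ] 82.860214 [584. 164. 242.]
lever_tip 0.88 [397. 176.] [623.  201.5 190. ] 112.145744 [621. 203. 199.]
tool cm [ 5.29  0.04 -0.08] yaw 1.5567855512707158 rz deg -4.022991573025689
```

View pics/w8b.png

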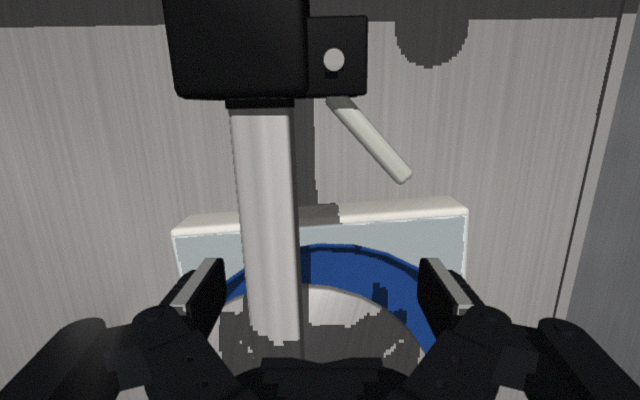

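The ring touches the collar edge at row 98–107, the leg is free, and the lever tip at (403,178) lies well inside the open pads. Moving in.

>>> {"api": "move_arm", "payload": {
  "increments": [
    {"tx": 2, "ty": 0, "tz": 0, "rx": 0, "ry": 0, "rz": 0, "gripper": 1},
    {"tx": 2, "ty": 0, "tz": 0, "rx": 0, "ry": 0, "rz": 0, "gripper": 1},
    {"tx": 1.3, "ty": 0, "tz": 0, "rx": 0, "ry": 0, "rz": -4, "gripper": 1},
    {"tx": 0, "ty": 0, "tz": 0, "rx": 0, "ry": 0, "rz": 0, "gripper": 1},
    {"tx": 0, "ty": 0, "tz": 0, "rx": 0, "ry": 0, "rz": 0, "gripper": 1}
  ],
  "squeeze": 80
}}

```text
clock: 12.85
eef_pos: [594.6, 207.6, 139.4]
tcp_rot: [-3.141, 0.0, 1.626]
contact_force: [-0.3, -0.1, -0.2]
opening: 0.996
```

>>> {"api": "move_arm", "payload": {
  "increments": [
    {"tx": 0, "ty": 0, "tz": 0, "rx": 0, "ry": 0, "rz": 0, "gripper": 0.7},
    {"tx": 0, "ty": 0, "tz": 0, "rx": 0, "ry": 0, "rz": 0, "gripper": 0.5},
    {"tx": 0, "ty": 0, "tz": 0, "rx": 0, "ry": 0, "rz": 0, "gripper": 0.4},
    {"tx": 0, "ty": 0, "tz": 0, "rx": 0, "ry": 0, "rz": 0, "gripper": 0.4}
  ]
}}

```text
clock: 13.25
eef_pos: [595.4, 206.9, 140.0]
tcp_rot: [3.141, 0.001, 1.626]
contact_force: [0.6, -4.1, 3.2]
opening: 0.704
```

```bash
python3 look.py w9; python3 -c "
from h import *
s,p,d=grab('side');cv2.imwrite('pics/side9.png',p[...,::-1])
s,p,d=grab('top');cv2.imwrite('pics/top9.png',p[...,::-1])"
```

```text
13.25 [595.40955051 206.9064525  139.95199738] [3.14053231e+00 6.48848421e-04 1.62558525e+00] 0.7037925273237063 [ 0.60518556 -4.08542664  3.22917635]
mouth 0.95 [272. 236.] [574.8 228.4 190. ] 107.32685 [578. 237. 210.]
lever_tip 0.85 [386. 303.] [623.  200.8 190. ] 128.30458 [621. 206. 198.]
```

View pics/w9.png

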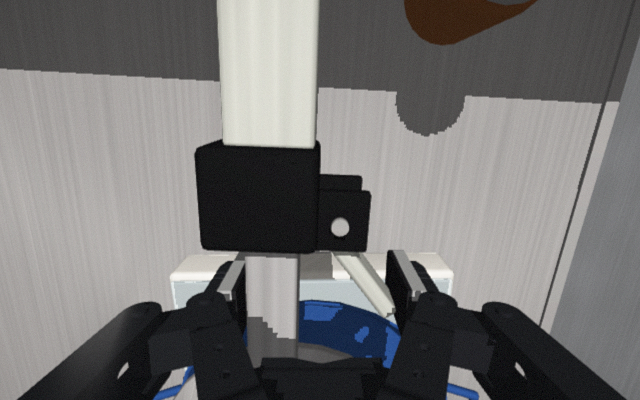

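The pads stand either side: the left one is beside the leg (240,280) and the right one just touches the lever tip (390,300). Closing fully.

>>> {"api": "move_arm", "payload": {
  "increments": [
    {"tx": 0, "ty": 0, "tz": 0, "rx": 0, "ry": 0, "rz": 0, "gripper": 0.2},
    {"tx": 0, "ty": 0, "tz": 0, "rx": 0, "ry": 0, "rz": 0, "gripper": 0},
    {"tx": 0, "ty": 0, "tz": 0, "rx": 0, "ry": 0, "rz": 0, "gripper": -0.2},
    {"tx": 0, "ty": 0, "tz": 0, "rx": 0, "ry": 0, "rz": 0, "gripper": -0.4},
    {"tx": 0, "ty": 0, "tz": 0, "rx": 0, "ry": 0, "rz": 0, "gripper": -1},
    {"tx": 0, "ty": 0, "tz": 0, "rx": 0, "ry": 0, "rz": 0, "gripper": -1},
    {"tx": 0, "ty": 0, "tz": 0, "rx": 0, "ry": 0, "rz": 0, "gripper": -1},
    {"tx": 0, "ty": 0, "tz": 0, "rx": 0, "ry": 0, "rz": 0, "gripper": -1}
  ]
}}

```text
clock: 14.45
eef_pos: [595.3, 208.4, 140.7]
tcp_rot: [3.14, -0.001, 1.627]
contact_force: [-2.1, -0.2, 9.1]
opening: 0.333
```

```bash
python3 look2.py w10
```

```text
14.45 [595.27000154 208.41932398 140.68428598] [ 3.14017129e+00 -1.22421101e-03  1.62650790e+00] 0.3329656032984253 [-2.14178786 -0.16078689  9.14763372]
mouth 0.85 [307. 237.] [588.3 230.1 190. ] 109.293686 [589. 238. 209.]
lever_tip 0.84 [346. 311.] [606.6 196.6 190. ] 130.66412 [606. 202. 198.]
top swivel [569. 393. 190.]
top lid_centre [608.   5. 100.]
```

```bash
python3 - <<'E'
from h import *
w=cv2.imread('pics/w10.png');s,p,d=grab('top');_,q,_=grab('side')
a=cv2.resize(w[170:370,190:450],(780,600))[:600,:400+380]
a=cv2.resize(w[190:350,220:430],(470,358))
b=cv2.resize(p[150:290,130:400,::-1],(470,240))
c=cv2.resize(q[80:260,220:360,::-1],(330,424));c=cv2.copyMakeBorder(c,0,174,0,0,cv2.BORDER_CONSTANT)
cv2.imwrite('pics/last.png',np.hstack([np.vstack([a,b]),c]))
E
```

```text
(no output)
```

View pics/last.png

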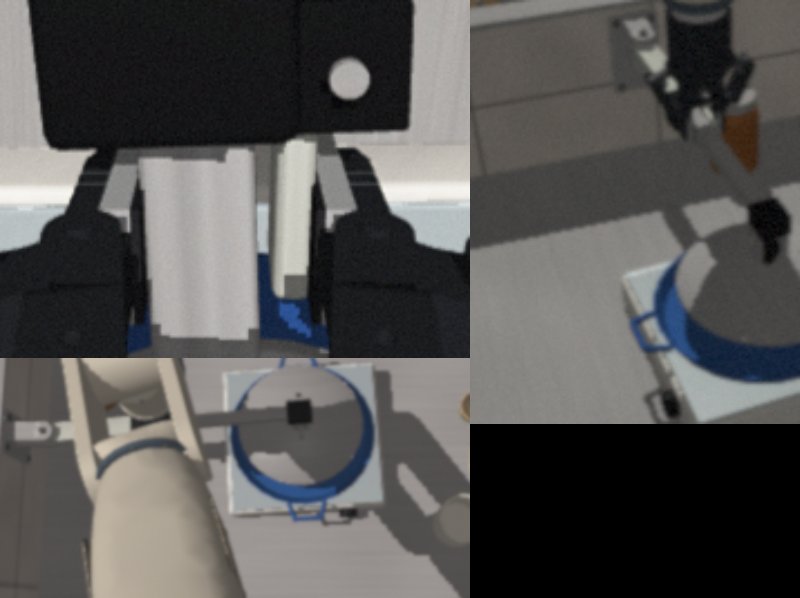

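The combined view shows the lever lying parallel to the leg between the pads: both together span about 31 mm in the wrist crop. The lid is well over the griddle in the top crop. Last check, whether the leg stayed at its mark: compare the clamp head's radius from the swivel before and after closing.

```bash
python3 - <<'E'
from h import *
m=r.camera_model('top')
S=np.array([578.6,400]);R0={}
def head(p,name):
    g=p.max(2).astype(np.uint8)
    q=np.array(m['R'])@np.array([*name,204.])+m['t'];u,v=[int(round(x)) for x in (m['fx']*q[0]/q[2]+m['cx'],m['fy']*q[1]/q[2]+m['cy'])]
    w=g[v-9:v+10,u-11:u+12]
    n,l,st,c=cv2.connectedComponentsWithStats((w<45).astype(np.uint8))
    i=1+np.argmax(st[1:,4]);wt=np.where(cv2.dilate((l==i).astype(np.uint8),np.ones((3,3)))>0,np.clip(100.-w,0,None),0)
    yy,xx=np.mgrid[v-9:v+10,u-11:u+12];cu,cv=(xx*wt).sum()/wt.sum(),(yy*wt).sum()/wt.sum()
    X=atz('top',cu,cv,204);print(st[i],cu,cv,X,np.hypot(*(X[:2]-S)))
head(cv2.imread('pics/top9.png'),(573,0))
s,p,d=grab('top');head(p,(603,2))
s,p,d=grab('top');head(p,(603,2))
s=r.sense();print(s['opening'],s['contact_force'],s['eef_pos'],s['clock'])
E
```

```text
[  4   2  14  13 174] 302.769975627429 191.96910611949147 [5.75298440e+02 3.06298569e-01 2.04000000e+02] 399.7073370162886
[  4   2  14  14 166] 301.5294076312276 181.64598411917643 [604.0606736    3.78429537 204.        ] 397.0329085805311
[  4   2  14  14 165] 301.52148795265606 181.6523883330985 [604.04277231   3.80577973 204.        ] 397.01032081775475
0.3363424258348202 [-1.34239155  0.4188078   9.56648255] [595.28460955 208.45116955 140.67968562] 15.2
```

```bash
python3 -c "
from h import *
r.sign_off();s=r.sense();print(s['opening'],s['contact_force'],s['clock'])"
```

```text
the job is handed in; nothing more can be done
the job is handed in; nothing more can be done
```

I slid the leg in to its mark, closed the cam lever against it and handed the job in with the gripper still holding lever and leg together, at about 15 s. The sign-off gives no verdict.

**Last checks**
- **Leg at the mark:** before closing, the ring was about 0.5 mm outside the collar mouth. After closing, the clamp head's radius in the top view had dropped by about 2.7 mm. That puts the leg at roughly -2 mm, give or take 1 mm: inside the 4 mm limit, but not spot on. I could not check this directly because the collar hid the ring by then.
- **Lever closed:** in the last picture the lever lies parallel to the leg, and the two together span about 31 mm. I did not measure the lever's angle or the finger forces directly. The grip was set to 80 N.
- **Lid over the griddle:** the lid centre read about (608, 5) mm against (601, 1) mm for the griddle, so about 8 mm off against the 25 mm allowed.
- **Loose things:** I never moved near the mug, scoop, spoon or jar, but did not measure them again at the end.

**What disagreed**
- **Finger tips:** they end about 29 mm behind the reported TCP. The first grip therefore shut on top of the leg, with about 6 N of force. I lifted off, worked out the offset and gripped 30 mm lower.
- **Gripper opening:** the final reading of 0.333 would mean about 28 mm, less than the 31.5 mm expected over lever and leg. I put this down to the scale not being linear, but did not confirm it.

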